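Roll a jar up the labeller's feed ramp and hold it at the stop

TASK

The amber jar lies across the foot of the white feed ramp, against two steel pins. With a fingertip or the outside of the fingers, slowly push it up the ramp until it rests against the red stop, and finish while still holding it there with the fingers, because it rolls down when released. Never let it roll back against the pins, which a knock displaces, do not pick it up or lift it off the ramp, do not shove the stop out of its setting, and leave the other things alone.

Things in the scene. Friction and masses are not known exactly. Their poses are not given: they have to be found in the camera images.
- jar_mid (a point): Centre of the amber glass jar with a black cap of the same diameter: a smooth cylinder 44 mm in diameter, 100 mm long, 0.12 to 0.26 kg, lying across the ramp; it rolls and slides easily (under 3 N to push). The point lies on its axis half-way along, 22 mm off the deck; its y axis is the jar's axis (x and z turn as it rolls). It starts against the pins.
- ramp: White feed ramp (fixed in a run; place and heading vary), a flat deck sloping 7 degrees, 122 mm wide, from x = -70 to +230 mm. Origin on the deck surface, on the centre line, below the jar's starting place; x points straight up the slope, y across, z square to the deck. Yellow guide rails, 10 mm above the deck and 106 mm apart, run from x = -30 to +230 mm.
- stop_face (a point): Point on the downhill face of the red stop bar, on the centre line, 22 mm above the deck; x points up the slope, as for the ramp. The bar spans the ramp, is 14 mm thick and stands 36 mm above the deck. When the jar touches the stop, its centre lies 22 mm downhill of this point.
- stop (a joint): Position of the stop along the ramp, in m, growing uphill: its face is at ramp x = 0.150 + this value. It is clamped by friction and differs from start to start; it gives way only if pushed with more than about 30 N.
- station: Aluminium base plate, 6 mm thick, that carries the ramp and the white labeller (fixed). Origin on the table; x points uphill, seen from above. The labeller stands beyond the ramp's upper end, from x = 150 mm on, 72 mm high, with a paper roll on top up to 105 mm. A side shelf reaches to y = -160 mm beside the ramp.
- vial0: Bystander: small amber vial with a white cap, 32 mm in diameter, 55 mm high, standing on the station's side shelf. Origin under its centre.
- vial1: Bystander: as the other vial, with a blue cap.
- stock_bottle: Bystander: black bottle with a paper band, 90 mm in diameter, 170 mm high, on the table. Origin under its centre.
- mortar: Bystander: white ceramic bowl, 100 mm across, 60 mm high. Origin under its centre.
- spatula: Bystander: slim steel spatula, 230 mm long, lying on the table.
- beaker: Bystander: glass beaker, 66 mm in diameter, 85 mm high. Origin under its centre.
- pin_bar: Bystander: red bar 160 x 22 x 20 mm lying on the table. Origin under its centre.
- pins (a joint): How far, in m, the two dark steel pins at the ramp's foot have been knocked downhill (0 at the start). They hold the resting jar's weight but are only lightly held by friction (about 0.8 N), so a jar rolling back displaces them. They are 8 mm thick, stand 26 mm above the deck at ramp x = -26 mm, y = -41 and +41 mm, and leave 74 mm between them for a finger to come behind the jar.
- jar: The amber jar itself; origin at its centre, as point jar_mid.
Not all that is in view belongs to the job. What is shaped like the jar but green is not meant.

How it is judged (in metres and radians):
At the end, for the whole second after the job is handed in: The jar lies on the ramp, square to it (within 0.08 rad), against the stop (within 3 mm), at rest, held there by the fingers (more than 0.05 N between fingers and jar), and the stop is within 5 mm of its setting (x of jar_mid in the frame of stop_face above -0.025 m and z of jar_mid in the frame of ramp below 0.026 m and angle between the y axis of jar_mid and the y axis of ramp, either way round below 0.08 rad and contact force between the fingers and jar above 0.05 N and linear speed of jar below 0.02 m/s and distance of stop_face from where it was at the start of the episode below 0.005 m); the arm keeps its last pose, push and grip.
It fails at once if the jar rolls back against the pins at the ramp's foot, or the pins are pushed, so that they move more than 1.5 mm (value of joint pins above 0.0015 m).
It fails at once if the jar is lifted more than 8 mm off the ramp (z of jar_mid in the frame of ramp above 0.03 m).
It fails at once if the jar is shot along the ramp or runs free (faster than 0.35 m/s) (linear speed of jar above 0.35 m/s).
It fails at once if the stop is shoved more than 5 mm from its setting (distance of stop_face from where it was at the start of the episode above 0.005 m).
It fails at once if a bystander is moved more than 15 mm (distance of any of vial0, vial1, stock_bottle, mortar, spatula, beaker, pin_bar from where it was at the start of the episode above 0.015 m).
It also fails if it takes over 38 s, if anything falls off the work surface, if the arm or the gripper's body presses on something with over 40 N, if the wrist force passes 120 N, or if a joint passes its speed limit or range.

ROBOT

A 6-joint arm with a two-finger parallel gripper is mounted at the origin on the work surface. World frame = base frame: x ahead of the robot, y to its left, z up, the work surface at z = 0. Lengths are in mm, angles in rad, forces in N, time in s.
With the tool pointing down it reaches from about 275 to 750 mm from the base axis. Payload 10.2 kg.
Tool frame: the origin (TCP) lies at the very end of the fingers, on their centre line; the grasp point (between the pads) lies 19 mm behind it; z points along the fingers, y is the direction in which the jaws open and shut (so a half turn about z gives the same grasp; the last joint's range is limited). The gripper opens to 85 mm and grips with 20 to 120 N. Pads are 22 mm wide; open, the fingers measure 114 mm over their backs; the gripper's body (76 mm by 85 mm) begins 54 mm behind the grasp point. The pads swing forward as they close: fully open they stand 13 mm farther back than shut.
Start: joints at [-1.33, 0.313, 1.498, -0, 1.331, -0.223], TCP at [234.848, -469.551, 231.294] pointing down, gripper open.
Joint ranges: [-2.94, 2.94], [-0.97, 2.17], [0.19, 2.56], [-1.23, 4.37], [0.02, 3.11], [-2.88, 2.88]. Speed limits (rad/s): [2.39, 2.39, 3.01, 3.14, 3.14, 3.14].

INTERFACE

Orientations are given as a unit quaternion [w, x, y, z].
In Python, from rig import readout, cams, finish_job gives the robot as it stands. The module is installed in compiled form; this text tells all that it offers.
- The arm moves only by the tool carry_out, never from a script. Its argument "steps" is one flat list of numbers, 7 for each row, row after row: the shift along the tool's x, y, z in cm, then the turn, a rotation vector about the tool's x, y, z in units of 5 degrees (1.0 is 5 degrees), then the opening, from -1 (shut) to 1 (fully open), so that 0 is half open. In form: [x, y, z, ax, ay, az, hand, x, y, z, ax, ay, az, hand, ...]. A call has 1 to 20 rows; each row shifts and turns the commanded pose from where the row before left it, along the tool's axes as they then stand; what a row does not reach is not made up. A row lasts 1/12 s, in which the tool goes at most 41.7 mm and 7.16 degrees, less where a joint would pass 70% of its speed; a pose out of reach is approached as far as the arm can. A call with a gripper value outside its range is refused whole. The fingers move at their own pace and stop on an object; "grip_force" is the grip in N (left out, the last holds). Time passes only in rows, so rows that do not move let the fingers close. It gives the time, the measured TCP pose, the force and the opening at its end, in the units of the state.
- readout.sense(): the state, without advancing time (a new reading comes with each control period).
- cams.capture(name): name is "side" or "top"; returns the picture (420x560x3 uint8, red, green, blue); there is no depth.
- cams.calibration(name): a dict with "fx", "fy", "cx", "cy" (pixels), "R" (3x3) and "t" (3): a world point X has camera coordinates R X + t. Camera axes: x right, y down, z forward; pixel columns grow to the right and rows downward; lengths in mm; the calibration is good to about 2 mm. A picture is of the moment at which its call begins. calibration takes no time and is no camera call.
- finish_job(): hands the job in, once; it reports no verdict.
The state is a dict: "time_s": time; "joints": joint angles; "dq": joint speeds; "tau": joint torques, N m; "eef_pos": TCP position; "ee_rot": TCP orientation; "force": force on the tool from outside, world axes, zero at the start; "wrist_torque": the same for the moment, N m; "grip_width": opening from 0.0 (shut) to 1.0 (fully open).
Only numpy, scipy, OpenCV 4.12 (cv2) and the standard library are available. Lean on these libraries where they do the work, as an engineer would, in place of code of your own. Each camera call takes 0.05 s, during which the arm holds its last target.

## Working session

There is one attempt and no reset: what is moved stays moved. The work goes in short steps, Python scripts to look and compute and a tool call to move; the robot and the scene stay as the last step left them, time stands still between calls to the robot, and variables do not carry over. Pictures are saved under pics/ and viewed, and the job is handed in when it is done.

Besides the shell and the picture viewer there is one more tool, called as name(argument=value, ...), one argument or row to a line, values as JSON. carry_out: Moves the arm, as the interface text tells. Its arguments: {"type":"object","properties":{"steps":{"type":"array","items":{"type":"number"}},"grip_force":{"type":"number"}},"required":["steps"]}

```bash
mkdir -p pics; python3 - <<'E'
from rig import readout,cams
import cv2,json
for n in("side","top"):
    im=cams.capture(n); cv2.imwrite(f"pics/{n}0.png",im[:,:,::-1]); c=cams.calibration(n); print(n,c)
print(readout.sense())
E
```

```text
side {'fx': 389.12085122312953, 'fy': 389.12085122312953, 'cx': 277.96753209683476, 'cy': 209.90985236733047, 'R': array([[-9.88634994e-01, -1.50333817e-01,  7.69073462e-04],
       [-8.30285058e-02,  5.41738424e-01, -8.36436338e-01],
       [ 1.25328031e-01, -8.26994089e-01, -5.48063556e-01]]), 't': array([ 553.44591676,  109.41550607, 1105.40739766])}
top {'fx': 535.8845865429483, 'fy': 535.8845865429483, 'cx': 278.41026474724134, 'cy': 212.207563503116, 'R': array([[ 0.00373787, -0.99980811, -0.01922952],
       [-0.99155247, -0.00121245, -0.12970054],
       [ 0.12965234,  0.01955188, -0.99136673]]), 't': array([  32.2818997 ,  544.10322812, 1561.57823691])}
{'time_s': 0.1, 'joints': array([-1.33039957e+00,  3.13378623e-01,  1.49834893e+00, -5.26476318e-06,
        1.33098567e+00, -2.23357938e-01]), 'dq': array([-0.00081578, -0.00136815, -0.00151944, -0.00068329, -0.0001099 ,
        0.00033596]), 'tau': array([ 2.29073550e-03, -4.12898147e+01, -2.60144055e+01, -1.65355618e-04,
        3.05711714e-03,  1.51675272e-05]), 'eef_pos': array([ 234.7907935 , -469.32379779,  230.8047783 ]), 'ee_rot': array([-5.60238628e-04,  9.73236390e-01,  2.29805602e-01, -7.32980893e-06]), 'force': array([-0.01625228,  0.2990048 ,  0.2197948 ]), 'wrist_torque': array([-0.03582824,  0.05672829, -0.0114098 ]), 'grip_width': 1.0003974217720788}
```

View pics/side0.png

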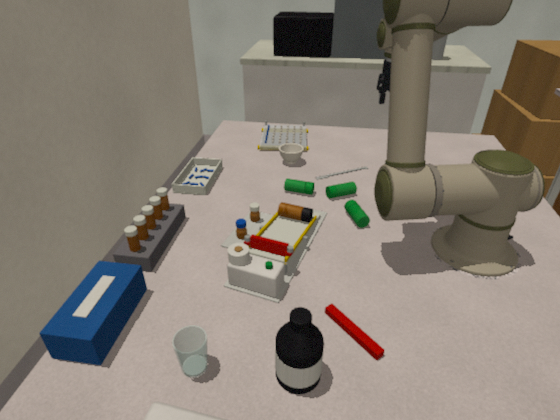

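View pics/top0.png

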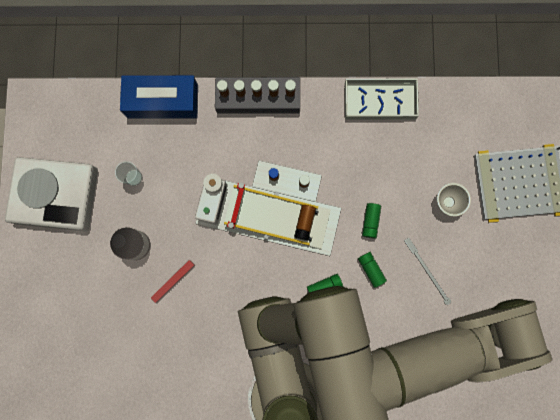

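Amber jar at top pixel (306,221), with the red stop at (237,205), so uphill is left (world +y, slightly +x). Green look-alikes lie at (372,220), (371,269) and (325,287). I'll enlarge both views.

```bash
python3 - <<'E'
import cv2
a=cv2.imread("pics/top0.png")[150:270,185:355]; cv2.imwrite("pics/t0z.png",cv2.resize(a,None,fx=4.7,fy=4.7,interpolation=cv2.INTER_CUBIC))
a=cv2.imread("pics/side0.png")[190:300,210:350]; cv2.imwrite("pics/s0z.png",cv2.resize(a,None,fx=5,fy=5,interpolation=cv2.INTER_CUBIC))
E
```

```text
(no output)
```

View pics/t0z.png

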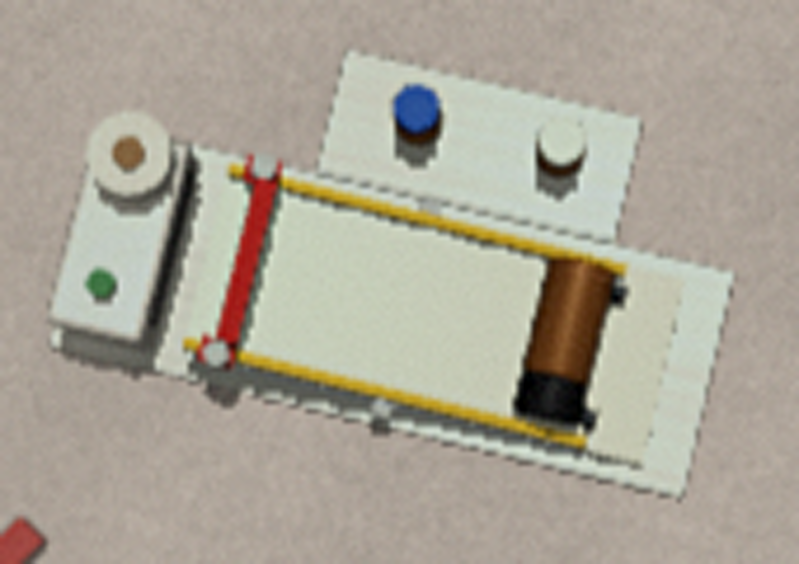

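View pics/s0z.png

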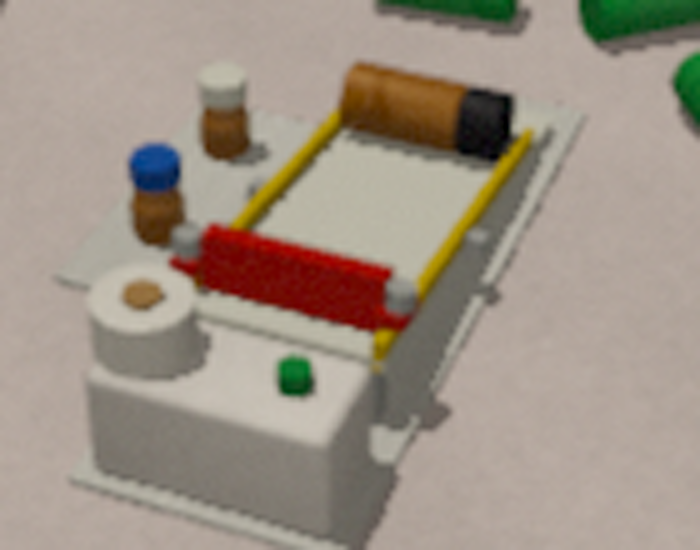

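```bash
cat > h.py <<'E'
import numpy as np,cv2
from rig import cams,readout
C={n:cams.calibration(n) for n in("side","top")}
def ray(n,uv):
    c=C[n];d=np.array([(uv[0]-c['cx'])/c['fx'],(uv[1]-c['cy'])/c['fy'],1.]);R=c['R']
    d=R.T@d; return -R.T@c['t'],d/np.linalg.norm(d)
def tri(a,b):
    (p,d),(q,e)=ray("top",a),ray("side",b)
    s=np.linalg.lstsq(np.c_[d,-e],q-p,rcond=None)[0]
    x,y=p+s[0]*d,q+s[1]*e
    return (x+y)/2,np.linalg.norm(x-y)
def atz(n,uv,z):
    p,d=ray(n,uv);return p+d*(z-p[2])/d[2]
def proj(n,X):
    c=C[n];x=c['R']@np.asarray(X,float)+c['t'];return np.array([c['fx']*x[0]/x[2]+c['cx'],c['fy']*x[1]/x[2]+c['cy']])
T=lambda u,v:(185+(u+.5)/4.7-.5,150+(v+.5)/4.7-.5)
S=lambda u,v:(210+(u+.5)/5-.5,190+(v+.5)/5-.5)
E
python3 - <<'E'
from h import *
np.set_printoptions(precision=1,suppress=True)
for k,a,b in [("near rail low",T(583,441),S(530,135)),("near rail up",T(187,344),S(378,350)),
  ("labeller green",T(102,284),S(295,375)),("vial blue top",T(417,107),S(155,160)),("vial white top",T(562,140),S(222,78)),
  ("base corner foot near",T(682,497),S(582,112)),("bar knob near",T(217,350),S(400,297)),("bar knob far",T(264,166),S(187,240))]:
    print(k,*tri(a,b))
# jar mask
for n,box,z in (("top",(150,270,270,345),0),("side",(195,230,270,320),0)):
    im=cv2.imread(f"pics/{n}0.png");r0,r1,c0,c1=box
    a=im[r0:r1,c0:c1].astype(int);B,G,R=a[...,0],a[...,1],a[...,2]
    amb=((R-B)>50)&(R<1.0*255)&(G<0.75*R)&(G>.25*R)&(G-B<60); 
    blk=(R<60)&(G<60)&(B<60)
    for nm,m in(("amber",amb),("black",blk)):
        nn,l,st,ce=cv2.connectedComponentsWithStats(m.astype(np.uint8))
        for i in range(1,nn):
            if st[i,4]>15:
                ys,xs=np.where(l==i);print(n,nm,st[i],ce[i]+[c0,r0], cv2.minAreaRect(np.c_[xs+c0,ys+r0].astype(np.float32)))
E
```

```text
near rail low [451.7 -56.5  24.9] 0.3415381349903608
near rail up [511.1 192.2  54.6] 2.2640084751691405
labeller green [545.1 242.8  77.5] 0.9113877470494959
vial blue top [660.8  48.8  56.7] 0.2974802795327478
vial white top [639.9 -42.7  56.7] 1.0706937554687417
base corner foot near [ 419.5 -120.5    2.8] 3.5316164526930107
bar knob near [504.1 171.3  73.2] 0.18256453905993997
bar knob far [619.9 143.5  75.1] 1.0411539054455614
top amber [ 27  55  19  26 307] [305.7 217.2] ((305.70751953125, 217.27359008789062), (12.774532318115234, 24.862262725830078), 15.945394515991211)
top black [ 0 25  9  6 26] [274.  178.4] ((274.2941589355469, 178.1764678955078), (4.365641117095947, 8.731282234191895), 75.96376037597656)
top black [29 33  9  5 18] [302.7 185.6] ((302.6176452636719, 185.52943420410156), (8.246211051940918, 3.152963161468506), 14.03624439239502)
top black [44 59  4  6 16] [315.1 211.9] ((315.5, 211.5), (3.0, 5.0), 0.0)
top black [ 25  77  16  14 150] [302.1 234.3] ((302.97064208984375, 234.11769104003906), (16.492422103881836, 10.914102554321289), 14.03624439239502)
side amber [  8   8  25  17 265] [290.  210.9] ((289.6176452636719, 210.5294189453125), (23.283418655395508, 12.854386329650879), 14.03624439239502)
side black [ 31  13  11  14 131] [306.2 214.6] ((306.0, 214.5), (13.0, 10.0), 90.0)
```

```bash
python3 - <<'E'
from h import *
np.set_printoptions(precision=3,suppress=True)
# union masks of jar
cs={}
for n,box in (("top",(200,245,292,322)),("side",(200,225,275,316))):
    im=cv2.imread(f"pics/{n}0.png");r0,r1,c0,c1=box
    a=im[r0:r1,c0:c1].astype(int);B,G,R=a[...,0],a[...,1],a[...,2]
    m=(((R-B)>40)&(G<0.72*R))|((R<60)&(G<60)&(B<60))
    m=cv2.morphologyEx(m.astype(np.uint8),cv2.MORPH_OPEN,np.ones((5,5),np.uint8))
    print(n);print("\n".join("".join(".#"[v] for v in r) for r in m))
    ys,xs=np.where(m);r=cv2.minAreaRect(np.c_[xs+c0,ys+r0].astype(np.float32));print(r,xs.mean()+c0,ys.mean()+r0);cs[n]=(xs.mean()+c0,ys.mean()+r0)
print(tri(cs["top"],cs["side"]))
p=np.deg2rad(13.4);s=np.deg2rad(7)
u=np.array([np.sin(p),np.cos(p),0]);Y=np.array([-u[1],u[0],0]);X=u*np.cos(s)+[0,0,np.sin(s)];Z=np.cross(X,Y)
print(X,Y,Z)
print("O from rail low",np.array([451.7,-56.5,24.9])+30*X-54.5*Y-10*Z,"up",np.array([511.1,192.2,54.6])-230*X-54.5*Y-10*Z)
J,_=tri(cs["top"],cs["side"]);print("O from jar",J-22*Z)
E
```

```text
top
..............................
..............................
..............................
..............................
..............................
..........#######.............
..........###########.........
..........#############.......
..........##############......
..........##############......
.........###############......
.........###############......
.........###############......
.........###############......
........################......
........##############........
........#############.........
........#############.........
.......##############.........
.......#############..........
.......#############..........
.......#############..........
......##############..........
......##############..........
......#############...........
......#############...........
.....##############...........
.....##############...........
.....#############............
....##############............
....##############............
....##############............
...###############............
...###############............
...##############.............
...########
[... 1177 characters left out ...]
##################....
..................###################....
......................##############.....
...........................#########.....
..............................#####......
.........................................
.........................................
.........................................
((294.9634704589844, 211.99154663085938), (33.95378875732422, 13.041851997375488), 12.994616508483887) 294.87619047619046 212.12142857142857
(array([514.142, -44.546,  42.794]), np.float64(0.9339859626140153))
[0.23  0.966 0.122] [-0.973  0.232  0.   ] [-0.028 -0.119  0.993]
O from rail low [511.899 -38.979  18.631] up [511.494 -41.315  16.645]
O from jar [514.763 -41.938  20.957]
```

```bash
cat >> h.py <<'E'
p=np.deg2rad(13.5);s=np.deg2rad(7)
u=np.array([np.sin(p),np.cos(p),0]);Y=np.array([-u[1],u[0],0]);X=u*np.cos(s)+np.array([0,0,np.sin(s)]);Z=np.cross(X,Y)
O=np.array([512.8,-41.,19.5])
M=np.c_[X,Y,Z]
def toR(P):return M.T@(np.asarray(P)-O)
def fromR(r):return O+M@np.asarray(r,float)
def onplane(n,uv,h):  # plane at height h over the deck -> ramp coords
    q,d=ray(n,uv);return toR(q+d*(((O+h*Z-q)@Z)/(d@Z)))
E
python3 - <<'E'
from h import *
np.set_printoptions(precision=1,suppress=True)
for nm,a,h in [("rail near low",(583,441),10),("rail near up",(187,344),10),("rail far low",(624,268),10),("rail far up",(233,171),10),
  ("bar right near",(240,345),36),("bar right far",(280,185),36),("bar left near",(218,335),36),("bar left far",(254,182),36),
  ("pin far",(619,290),26),("pin near",(587,418),26),("deck foot far",(682,280),0),("deck foot near",(642,462),0)]:
    print(nm,onplane("top",T(*a),h))
im=cv2.imread("pics/top0.png").astype(int)
B,G,R=im[...,0],im[...,1],im[...,2]
for r in range(192,222,4):
    print(r,[c for c in range(225,250) if R[r,c]>120 and G[r,c]<80])
    cc=[c for c in range(225,250) if R[r,c]>120 and G[r,c]<80]
    if cc: print(onplane("top",(cc[-1]+.5,r),36), onplane("top",(cc[0]-.5,r),36))
for nm,a,h in [("bar top downhill far end",(215,228),36),("bar top dn near end",(392,268),36)]: print(nm,onplane("side",S(*a),h))
st=readout.sense();print("tcp in ramp",toR(st['eef_pos']),"target",fromR([-44,0,120]),fromR([-44,0,10]))
E
```

```text
rail near low [-28.3  55.7  10. ]
rail near up [228.6  57.4  10. ]
rail far low [-28.3 -57.9  10. ]
rail far up [227.8 -55.7  10. ]
bar right near [196.4  52.1  36. ]
bar right far [196.9 -50.6  36. ]
bar left near [211.   49.4  36. ]
bar left far [213.  -48.4  36. ]
pin far [-26.1 -41.1  26. ]
pin near [-25.1  42.4  26. ]
deck foot far [-68.1 -61.3  -0. ]
deck foot near [-69.7  58.7  -0. ]
192 [238, 239, 240, 241, 242]
[199.5 -40.7  36. ] [213.6 -37.1  36. ]
196 [237, 238, 239, 240, 241]
[199.4 -28.6  36. ] [213.5 -25.   36. ]
200 [236, 237, 238, 239, 240]
[199.4 -16.5  36. ] [213.4 -12.9  36. ]
204 [235, 236, 237, 238, 239]
[199.3  -4.4  36. ] [213.3  -0.8  36. ]
208 [234, 235, 236, 237, 238]
[199.2   7.7  36. ] [213.2  11.3  36. ]
212 [233, 234, 235, 236, 237]
[199.2  19.7  36. ] [213.2  23.3  36. ]
216 [232, 233, 234, 235, 236]
[199.1  31.7  36. ] [213.1  35.3  36. ]
220 [231, 232, 233, 234, 235]
[199.   43.7  36. ] [213.   47.3  36. ]
bar top downhill far end [200.8 -49.7  36. ]
bar top dn near end [196.8  48.6  36. ]
tcp in ramp [-452.   170.3  268.4] target [499.2 -97.7 133.2] [502.3 -84.7  24.1]
```

carry_out(
  steps=[0,0,0,0,0,-1.25,-0.4,0,0,0,0,0,-1.25,-0.4,0,0,0,0,0,-1.25,-0.4,0,0,0,0,0,-1.25,-0.4,0,0,0,0,0,-1.25,-0.4,0,0,0,0,0,-1.25,-0.4,0,0,0,0,0,-1.25,-0.4,0,0,0,0,0,-1.25,-0.4,0,0,0,0,1.4,0,-0.4,0,0,0,0,0,0,-0.4],
)

```text
time_s: 0.93
eef_pos: [234.2, -470.4, 230.5]
ee_rot: [-0.04, 0.784, 0.618, 0.05]
force: [0.3, -0.9, 0.1]
grip_width: 0.299
```

```bash
cat >> h.py <<'E'
from scipy.spatial.transform import Rotation as Ro
def status(target=None):
    np.set_printoptions(precision=2,suppress=True)
    st=readout.sense();q=st['ee_rot'];R=Ro.from_quat([q[1],q[2],q[3],q[0]]).as_matrix()
    print("t",st['time_s'],"tcp",st['eef_pos'],"ramp",toR(st['eef_pos']),"F ramp",M.T@st['force'],"grip",st['grip_width'])
    D=np.c_[X,-Y,-Z];print("rot err tool (5deg units)",np.rad2deg(Ro.from_matrix(R.T@D).as_rotvec())/5)
    if target is not None: print("shift tool cm",R.T@(fromR(target)-st['eef_pos'])/10)
E
python3 -c "
from h import *
status([-46,0,110])"
```

```text
t 0.9333 tcp [ 234.22 -470.37  230.51] ramp [-453.22  170.65  268.24] F ramp [-0.81 -0.46  0.22] grip 0.29906995522286367
rot err tool (5deg units) [-0.01 -0.06  0.  ]
shift tool cm [40.64 17.08 16.03]
```

carry_out(
  steps=[2.7,1.14,0,0,0,0,-0.4,2.7,1.14,0,0,0,0,-0.4,2.7,1.14,0,0,0,0,-0.4,2.7,1.14,0,0,0,0,-0.4,2.7,1.14,0,0,0,0,-0.4,2.7,1.14,0,0,0,0,-0.4,2.7,1.14,0,0,0,0,-0.4,2.7,1.14,0,0,0,0,-0.4,2.7,1.14,0,0,0,0,-0.4,2.7,1.14,0,0,0,0,-0.4,2.7,1.14,0,0,0,0,-0.4,2.7,1.14,0,0,0,0,-0.4,2.7,1.14,0,0,0,0,-0.4,2.7,1.14,0,0,0,0,-0.4,2.7,1.14,0,0,0,0,-0.4,0,0,2,0,0,0,-0.4,0,0,3,0,0,0,-0.4,0,0,3,0,0,0,-0.4,0,0,2,0,0,0,-0.4,0,0,0,0,0,0,-0.4],
)

```text
time_s: 2.6
eef_pos: [495.6, -105.1, 177.6]
ee_rot: [-0.04, 0.784, 0.618, 0.046]
force: [-0.4, -0.0, -0.4]
grip_width: 0.299
```

```bash
python3 -c "
from h import *
status([-46,0,110])
for n in('top','side'):
    cv2.imwrite(f'pics/{n}1.png',cams.capture(n)[:,:,::-1])
a=cv2.imread('pics/top1.png')[150:270,185:355]; b=cv2.imread('pics/side1.png')[130:250,210:350]
cv2.imwrite('pics/t1z.png',cv2.resize(a,None,fx=4.7,fy=4.7)); cv2.imwrite('pics/s1z.png',cv2.resize(b,None,fx=4.7,fy=4.7))
"
```

```text
t 2.6 tcp [ 495.59 -105.14  177.57] ramp [-46.62   1.76 164.98] F ramp [-0.17  0.36 -0.34] grip 0.2986020598263622
rot err tool (5deg units) [-0.07 -0.    0.  ]
shift tool cm [0.06 0.21 5.5 ]
```

View pics/s1z.png

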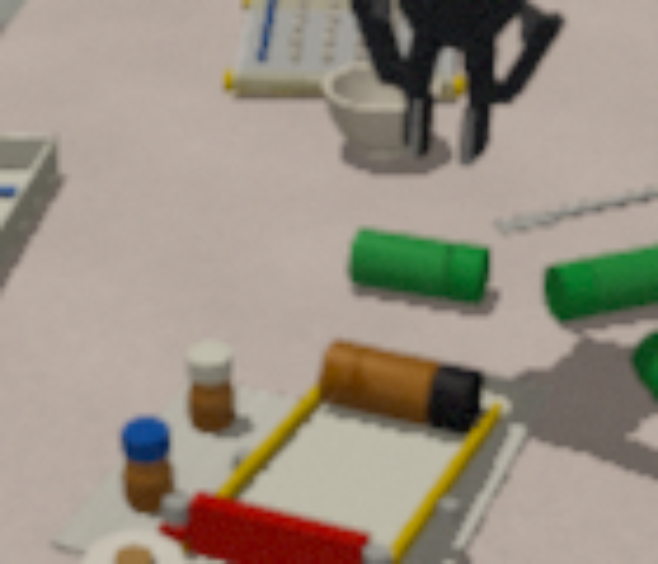

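View pics/t1z.png

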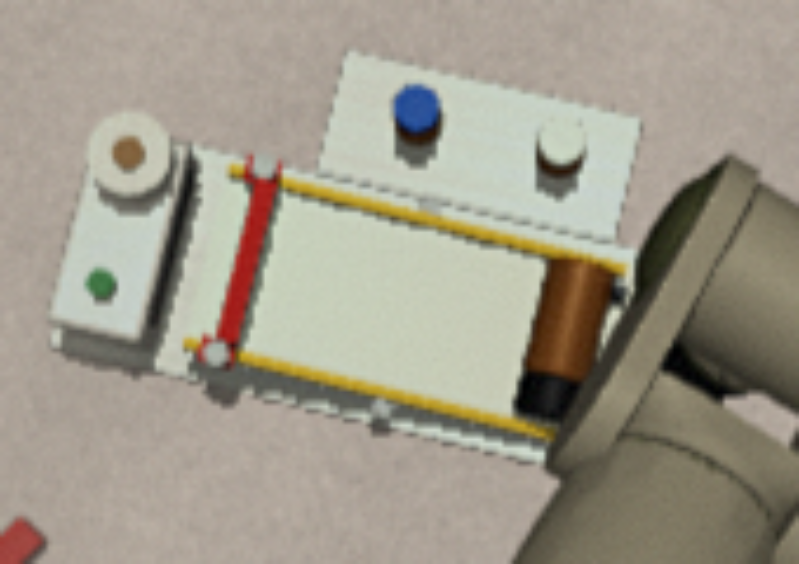

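Side view: both fingertips are at about zoom (417,150) and (468,158), with the jar still resting at (400,385). Top view: the arm now covers only the ramp's foot. I'll check the tip projection against the readout.

```bash
python3 -c "
from h import *
st=readout.sense();t=st['eef_pos']
for dy in(-20,0,20):
  q=proj('side',t+dy*Y); print((q-[210,130])*4.7)
for r in ([199,-53,36],[199,53,36],[-30,53,10]): print((proj('side',fromR(r))-[210,130])*4.7)
"
```

```text
[412.76802894 146.17906833]
[442.57984508 151.48466276]
[472.71826053 156.84838191]
[196.23170049 491.59515093]
[372.79295233 535.91630421]
[492.78781863 403.58406559]
```

carry_out(
  steps=[0,0.2,2.5,0,0,0,-0.4,0,0,2.5,0,0,0,-0.4,0,0,2.5,0,0,0,-0.4,0,0,2,0,0,0,-0.4,0,0,1.5,0,0,0,-0.4,0,0,1.5,0,0,0,-0.4,0,0,1,0,0,0,-0.4,0,0,1,0,0,0,-0.4,0,0,0.5,0,0,0,-0.4,0,0,0,0,0,0,-0.4,0,0,0,0,0,0,-0.4],
)

```text
time_s: 3.62
eef_pos: [503.9, -89.3, 33.1]
ee_rot: [-0.037, 0.783, 0.618, 0.048]
force: [-0.8, 0.6, -0.1]
grip_width: 0.302
```

```bash
python3 -c "
from h import *
status([-35,0,9])
im=cams.capture('side')[:,:,::-1]
cv2.imwrite('pics/s2z.png',cv2.resize(im[170:270,220:340],None,fx=5.5,fy=5.5,interpolation=cv2.INTER_CUBIC))
"
```

```text
t 3.6167 tcp [503.92 -89.35  33.05] ramp [-47.07  -2.65  19.43] F ramp [ 0.4   0.93 -0.11] grip 0.3015391794667198
rot err tool (5deg units) [0.01 0.   0.01]
shift tool cm [ 1.21 -0.26  1.04]
```

View pics/s2z.png

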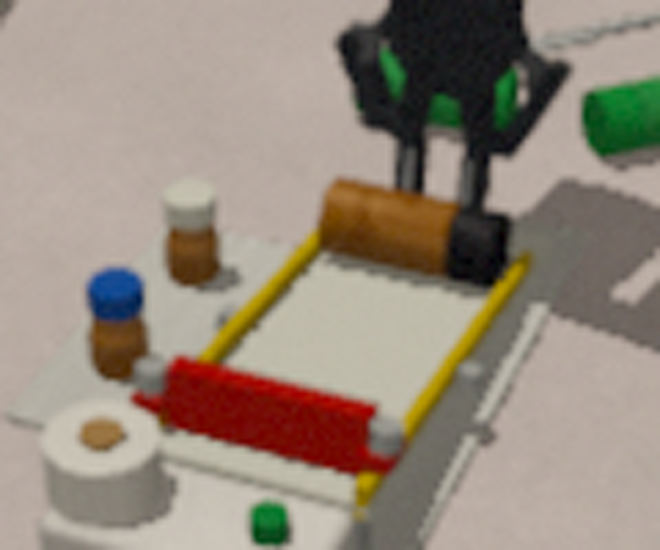

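The fingers (zoom 408/472, row 175) are behind the jar and between the pins. Next: centre, lower a little, creep to contact.

carry_out(
  steps=[0,-0.25,0.4,0,0,0,-0.4,0,0,0.4,0,0,0,-0.4,0,0,0,0,0,0,-0.4,0.3,0,0,0,0,0,-0.4,0.2,0,0,0,0,0,-0.4,0.2,0,0,0,0,0,-0.4,0,0,0,0,0,0,-0.4],
)

```text
time_s: 4.25
eef_pos: [503.1, -80.4, 25.6]
ee_rot: [-0.038, 0.783, 0.619, 0.048]
force: [-0.9, -1.0, -0.1]
grip_width: 0.304
```

```bash
python3 -c "
from h import *
status([143.5,0,10])
"
```

```text
t 4.25 tcp [503.11 -80.41  25.61] ramp [-39.53   0.22  11.01] F ramp [-1.22  0.68  0.01] grip 0.3036035817323795
rot err tool (5deg units) [0.   0.   0.02]
shift tool cm [18.3   0.05  0.1 ]
```

carry_out(
  steps=[0.1,0,0,0,0,0,-0.4,0.15,0,0,0,0,0,-0.4,0.15,0,0,0,0,0,-0.4,0.15,0,0,0,0,0,-0.4,0.2,0,0,0,0,0,-0.4,0.2,0,0,0,0,0,-0.4,0.2,0,0,0,0,0,-0.4,0.25,0,0,0,0,0,-0.4,0.25,0,0,0,0,0,-0.4,0.25,0,0,0,0,0,-0.4,0.25,0,0,0,0,0,-0.4,0.25,0,0,0,0,0,-0.4,0.25,0,0,0,0,0,-0.4,0.25,0,0,0,0,0,-0.4,0.25,0,0,0,0,0,-0.4,0.25,0,0,0,0,0,-0.4,0.25,0,0,0,0,0,-0.4,0.2,0,0,0,0,0,-0.4,0.1,0,0,0,0,0,-0.4,0,0,0,0,0,0,-0.4],
)

```text
time_s: 5.92
eef_pos: [512.1, -42.4, 30.3]
ee_rot: [-0.038, 0.783, 0.619, 0.048]
force: [-0.2, -0.0, -0.5]
grip_width: 0.296
```

```bash
python3 -c "
from h import *
status([143.5,0,10])
im=cams.capture('side')[:,:,::-1]
cv2.imwrite('pics/s3z.png',cv2.resize(im[170:270,220:340],None,fx=5.5,fy=5.5,interpolation=cv2.INTER_CUBIC))
"
```

```text
t 5.9167 tcp [512.05 -42.42  30.25] ramp [-0.23  0.4  10.86] F ramp [-0.13  0.19 -0.45] grip 0.2959073850780152
rot err tool (5deg units) [-0.   -0.    0.02]
shift tool cm [14.37  0.06  0.09]
```

View pics/s3z.png

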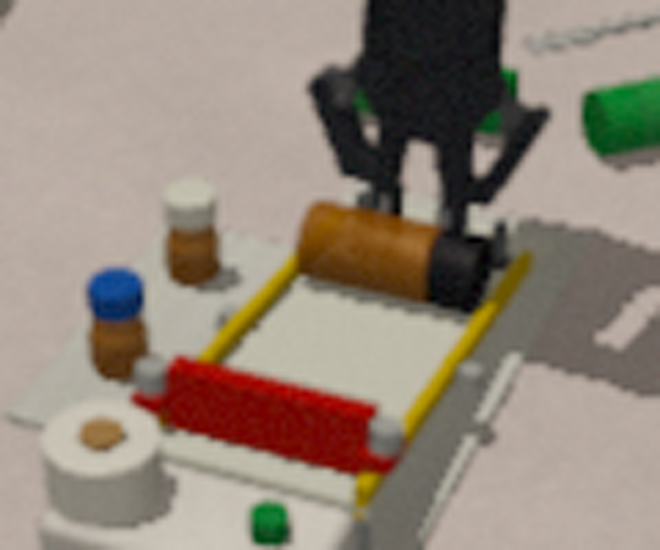

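The jar has come clear of the pins (a pin is visible at zoom (500,245)) and lies parallel to the stop. I'll keep pushing.

carry_out(
  steps=[0.1,0,0,0,0,0,-0.4,0.2,0,0,0,0,0,-0.4,0.3,0,0,0,0,0,-0.4,0.3,0,0,0,0,0,-0.4,0.35,0,0,0,0,0,-0.4,0.35,0,0,0,0,0,-0.4,0.35,0,0,0,0,0,-0.4,0.35,0,0,0,0,0,-0.4,0.35,0,0,0,0,0,-0.4,0.35,0,0,0,0,0,-0.4,0.35,0,0,0,0,0,-0.4,0.35,0,0,0,0,0,-0.4,0.35,0,0,0,0,0,-0.4,0.35,0,0,0,0,0,-0.4,0.35,0,0,0,0,0,-0.4,0.35,0,0,0,0,0,-0.4,0.35,0,0,0,0,0,-0.4,0.3,0,0,0,0,0,-0.4,0.2,0,0,0,0,0,-0.4,0.1,0,0,0,0,0,-0.4],
)

```text
time_s: 7.63
eef_pos: [526.0, 16.0, 37.7]
ee_rot: [-0.038, 0.783, 0.619, 0.048]
force: [0.0, 0.6, -0.7]
grip_width: 0.3
```

carry_out(
  steps=[0.2,0,0,0,0,0,-0.4,0.3,0,0,0,0,0,-0.4,0.35,0,0,0,0,0,-0.4,0.35,0,0,0,0,0,-0.4,0.35,0,0,0,0,0,-0.4,0.35,0,0,0,0,0,-0.4,0.35,0,0,0,0,0,-0.4,0.35,0,0,0,0,0,-0.4,0.35,0,0,0,0,0,-0.4,0.35,0,0,0,0,0,-0.4,0.3,0,0,0,0,0,-0.4,0.3,0,0,0,0,0,-0.4,0.3,0,0,0,0,0,-0.4,0.3,0,0,0,0,0,-0.4,0.3,0,0,0,0,0,-0.4,0.2,0,0,0,0,0,-0.4,0.1,0,0,0,0,0,-0.4,0,0,0,0,0,0,-0.4],
)

```text
time_s: 9.13
eef_pos: [537.8, 65.2, 43.8]
ee_rot: [-0.038, 0.783, 0.619, 0.048]
force: [0.2, 0.0, -0.1]
grip_width: 0.295
```

```bash
python3 -c "
from h import *
status([143.5,0,10])
im=cams.capture('side')[:,:,::-1]
cv2.imwrite('pics/s4z.png',cv2.resize(im[170:270,220:340],None,fx=5.5,fy=5.5,interpolation=cv2.INTER_CUBIC))
im=cams.capture('top')[:,:,::-1]
cv2.imwrite('pics/t4z.png',cv2.resize(im[150:270,185:355],None,fx=4.7,fy=4.7,interpolation=cv2.INTER_CUBIC))
"
```

```text
t 9.1333 tcp [537.76  65.22  43.84] ramp [111.26   0.52  10.86] F ramp [ 0.07 -0.18 -0.12] grip 0.29524648331291836
rot err tool (5deg units) [-0.   -0.    0.02]
shift tool cm [3.22 0.06 0.09]
```

View pics/s4z.png

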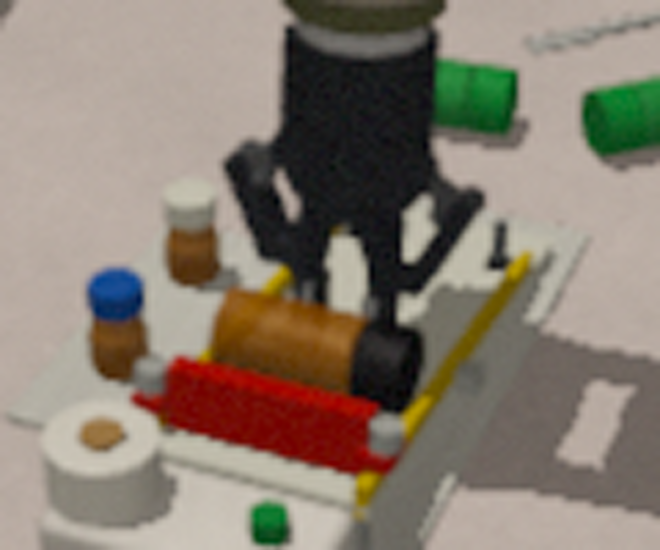

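View pics/t4z.png

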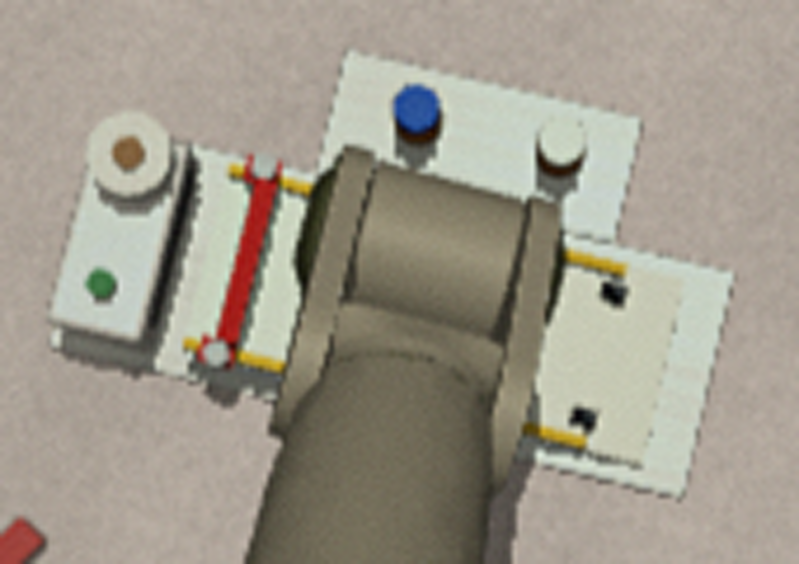

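The jar is about 30 mm short of the stop, square and still in contact with the fingers. Both pins at zoom (612,293) and (583,418) are undisturbed. Now the slow approach.

carry_out(
  steps=[0.1,0,0,0,0,0,-0.4,0.2,0,0,0,0,0,-0.4,0.25,0,0,0,0,0,-0.4,0.25,0,0,0,0,0,-0.4,0.25,0,0,0,0,0,-0.4,0.25,0,0,0,0,0,-0.4,0.25,0,0,0,0,0,-0.4,0.25,0,0,0,0,0,-0.4,0.2,0,0,0,0,0,-0.4,0.2,0,0,0,0,0,-0.4,0.15,0,0,0,0,0,-0.4,0.1,0,0,0,0,0,-0.4,0.1,0,0,0,0,0,-0.4,0,0,0,0,0,0,-0.4,0,0,0,0,0,0,-0.4],
)

```text
time_s: 10.48
eef_pos: [543.6, 89.6, 46.9]
ee_rot: [-0.038, 0.783, 0.618, 0.048]
force: [-0.3, -0.0, -0.3]
grip_width: 0.301
```

```bash
python3 -c "
from h import *
status([143.5,0,10])
"
```

```text
t 10.4833 tcp [543.59  89.64  46.89] ramp [136.55   0.56  10.83] F ramp [-0.12  0.33 -0.29] grip 0.30123286520804676
rot err tool (5deg units) [-0.   -0.    0.01]
shift tool cm [0.69 0.06 0.08]
```

carry_out(
  steps=[0.1,0,0,0,0,0,-0.4,0.1,0,0,0,0,0,-0.4,0.1,0,0,0,0,0,-0.4,0,0,0,0,0,0,-0.4],
)

```text
time_s: 10.82
eef_pos: [544.4, 92.7, 47.3]
ee_rot: [-0.038, 0.783, 0.618, 0.048]
force: [-1.1, 0.4, 0.1]
grip_width: 0.3
```

```bash
python3 -c "
from h import *
status([143.5,0,10])
im=cams.capture('side')[:,:,::-1]
cv2.imwrite('pics/s5z.png',cv2.resize(im[210:270,230:320],None,fx=7,fy=7,interpolation=cv2.INTER_CUBIC))
"
```

```text
t 10.8167 tcp [544.36  92.68  47.34] ramp [139.72   0.52  10.89] F ramp [0.18 1.16 0.03] grip 0.29959427202904404
rot err tool (5deg units) [-0.   -0.    0.02]
shift tool cm [0.38 0.05 0.09]
```

View pics/s5z.png

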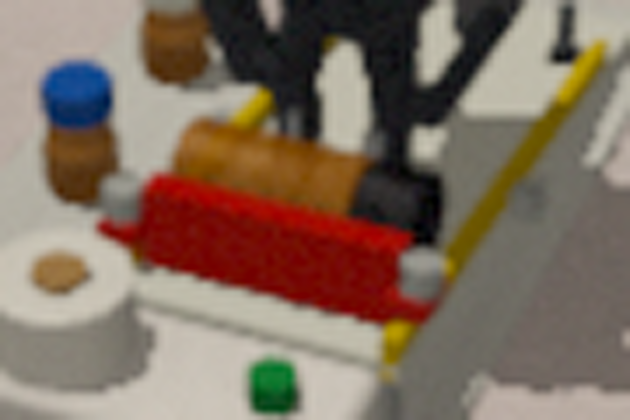

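The jar's front is nearly hidden behind the red bar (top edge from (150,178) to (410,240)), and there's no stop force yet. I'll creep until the force rises.

carry_out(
  steps=[0.1,0,0,0,0,0,-0.4,0.1,0,0,0,0,0,-0.4,0,0,0,0,0,0,-0.4],
)

```text
time_s: 11.12
eef_pos: [544.8, 94.6, 47.6]
ee_rot: [-0.038, 0.783, 0.618, 0.048]
force: [0.3, 0.2, 0.1]
grip_width: 0.301
```

carry_out(
  steps=[0.1,0,0,0,0,0,-0.4,0,0,0,0,0,0,-0.4],
)

```text
time_s: 11.28
eef_pos: [545.0, 95.5, 47.7]
ee_rot: [-0.038, 0.783, 0.618, 0.048]
force: [0.5, -0.6, 0.1]
grip_width: 0.298
```

```bash
python3 -c "
from h import *
status([143.5,0,10])"
```

```text
t 11.2833 tcp [545.    95.54  47.68] ramp [142.67   0.56  10.87] F ramp [-0.42 -0.58  0.19] grip 0.29810519160525656
rot err tool (5deg units) [-0.   -0.    0.02]
shift tool cm [0.08 0.06 0.09]
```

carry_out(
  steps=[0.1,0,0,0,0,0,-0.4,0,0,0,0,0,0,-0.4,0,0,0,0,0,0,-0.4],
)

```text
time_s: 11.53
eef_pos: [545.2, 96.4, 47.8]
ee_rot: [-0.038, 0.783, 0.618, 0.048]
force: [0.2, 0.6, 0.2]
grip_width: 0.302
```

```bash
python3 -c "
from h import *
status([143.5,0,10])"
```

```text
t 11.5333 tcp [545.22  96.44  47.79] ramp [143.61   0.56  10.87] F ramp [ 0.68 -0.    0.12] grip 0.30208130794612814
rot err tool (5deg units) [-0.   -0.    0.02]
shift tool cm [-0.01  0.06  0.09]
```

carry_out(
  steps=[0.1,0,0,0,0,0,-0.4,0,0,0,0,0,0,-0.4,0,0,0,0,0,0,-0.4],
)

```text
time_s: 11.78
eef_pos: [545.3, 96.8, 47.8]
ee_rot: [-0.038, 0.783, 0.618, 0.047]
force: [-1.3, -6.2, 0.1]
grip_width: 0.301
```

```bash
python3 -c "
from h import *
status([143.5,0,10])"
```

```text
t 11.7833 tcp [545.34  96.83  47.82] ramp [144.01   0.53  10.85] F ramp [-6.29 -0.23  0.88] grip 0.3010075106717493
rot err tool (5deg units) [-0.    0.01  0.02]
shift tool cm [-0.05  0.05  0.09]
```

The force has jumped to 6.3 N downhill while the TCP lags the command, so the jar is against the stop. I'll check that it holds steady and that nothing else moved.

carry_out(
  steps=[0,0,0,0,0,0,-0.4,0,0,0,0,0,0,-0.4,0,0,0,0,0,0,-0.4,0,0,0,0,0,0,-0.4,0,0,0,0,0,0,-0.4,0,0,0,0,0,0,-0.4],
)

```text
time_s: 12.28
eef_pos: [545.3, 96.8, 47.8]
ee_rot: [-0.038, 0.783, 0.618, 0.048]
force: [-0.8, -4.4, -0.4]
grip_width: 0.303
```

```bash
python3 -c "
from h import *
status()
im=cams.capture('side')[:,:,::-1]; cv2.imwrite('pics/s6z.png',cv2.resize(im[200:270,225:330],None,fx=7,fy=7,interpolation=cv2.INTER_CUBIC))
im=cams.capture('top')[:,:,::-1].astype(int)
a=cv2.imread('pics/top0.png').astype(int)
for I in(a,im):
  B,G,R=I[...,0],I[...,1],I[...,2]
  for (r0,r1,c0,c1) in ((188,222,228,247),):
    ys,xs=np.where((R[r0:r1,c0:c1]>120)&(G[r0:r1,c0:c1]<80));print('red',len(xs),xs.mean()+c0,ys.mean()+r0)
  b=(I[208:245,308:322].max(2)<70);ys,xs=np.where(b);print('dark pins',len(xs),xs.mean()+308,ys.mean()+208)
cv2.imwrite('pics/t6z.png',cv2.resize(im[150:270,185:355].astype(np.uint8),None,fx=4.7,fy=4.7,interpolation=cv2.INTER_CUBIC))
status()
"
```

```text
t 12.2833 tcp [545.35  96.83  47.83] ramp [144.02   0.53  10.86] F ramp [-4.49 -0.23  0.19] grip 0.30254056727380574
rot err tool (5deg units) [-0.    0.01  0.02]
red 161 237.06211180124222 204.41614906832297
dark pins 63 311.5079365079365 223.0952380952381
red 45 233.7111111111111 215.2888888888889
dark pins 29 312.7586206896552 222.10344827586206
t 12.3833 tcp [545.34  96.82  47.8 ] ramp [144.01   0.53  10.83] F ramp [-5.33 -0.24  0.92] grip 0.2981902201255092
rot err tool (5deg units) [-0.    0.01  0.01]
```

View pics/s6z.png

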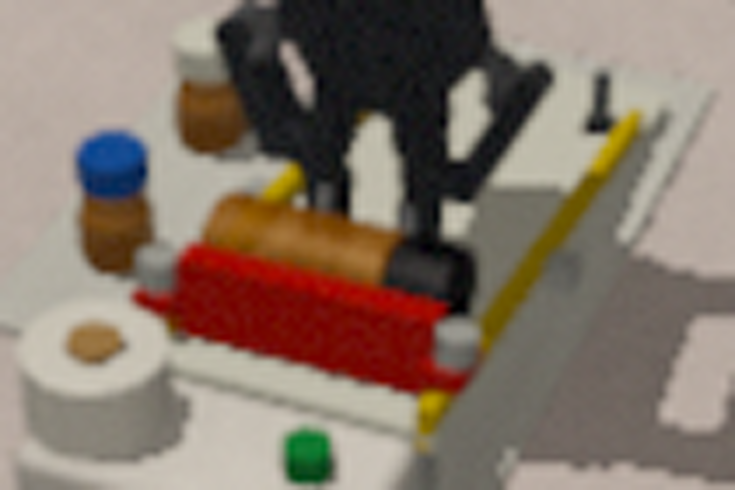

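View pics/t6z.png

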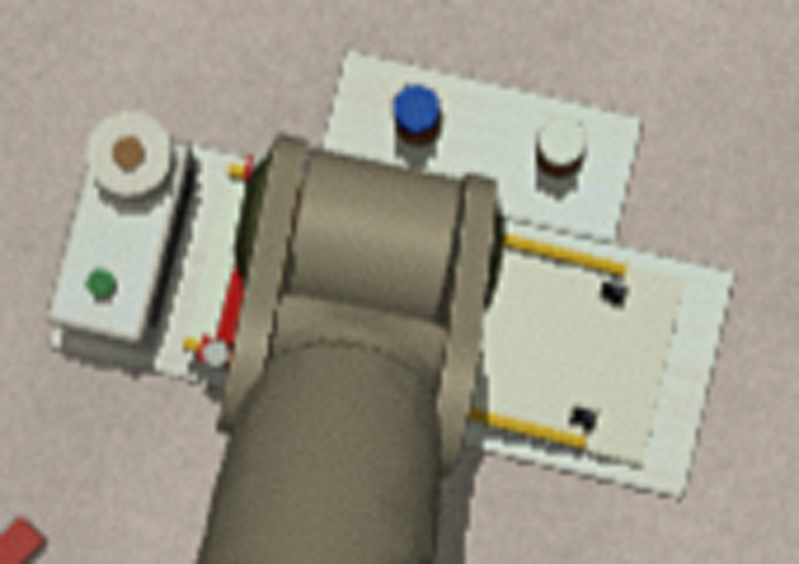

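The side view shows the jar parallel to and against the red bar, with both fingertips behind it. The top view shows the stop's knob at (215,351) against (217,350) before, and the pins at (612,293) and (583,418), unmoved. The hold is steady at about 5 N, so I'm handing in.

```bash
python3 -c "
from rig import finish_job
print(finish_job())"
```

```text
the job is handed in; nothing more can be done
None
```

I pushed the amber jar up the ramp with the outside of two slightly opened fingers, which came in behind it between the pins. The job was handed in at about 12.4 s with the fingers still pressing the jar against the red stop; no verdict came back.

**Contact with the stop:** The downhill force on the fingers rose from near zero to about 6 N at ramp x = 144 mm. My measurements had put contact at 143.5 mm. It then held at 4.5–5.3 N with the arm not moving, far below the 30 N that would shift the stop.

**Pictures:** In the last pictures the jar looks square against the stop. The part of the stop still in view and both pins are where they were at the start, and the vials have not moved.

**What I could not check:**
- **Stop and pin positions:** The arm hid most of the stop and jar from the top camera. The pixel-count comparison of the stop and the pins before and after was therefore not usable. I judged both by eye from the parts still visible, plus the low force.
- **Jar against the stop:** The gap was inferred from the force and from the side view, not measured directly.

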